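# Index a sample pot under the lid gauge and hold the gauge arm at its mark

### The job

Slide the pot carrier along its rail by its black knob into the middle station (green mark, in line with the blue gauge arm) so that it clicks into place. Then squeeze the red lock button on the side of the gauge arm's grey head, draw the arm out towards you until its yellow pointer stands at the red rider on the scale, and finish holding the head there with the button still squeezed: the arm springs back if let go. Leave the rider as it is set, and do not disturb the two loose sample pots.

Things in the scene. Friction and masses are not known exactly. Their poses are not given: they have to be found in the camera images.
- rig: fixed aluminium base with a steel rail and a blue gauge arm on a post, all below 190 mm; turned up to 0.3 rad. Origin on the bench under the middle station. Axes: x along the gauge arm, away from the robot, y along the rail to the left, z up. Green line on the base beside the rail = middle station, white lines = end stations.
- carrier_knob (a point): top centre of the carrier's black knob: 22 mm wide, z 80 to 96 mm above the bench, on a 16 mm upright steel pin from z 46 mm. It stands 60 mm in front (rig's -x) of the centre of the grey 66 x 60 mm carrier (top at z 46 mm), on which a yellow-capped pot (48 mm wide, top at z 107 mm) is clamped. Axes as the rig's.
- carrier (a joint): carrier on its rail, m: 0 left (+y) end station, 0.08 middle station, 0.16 right end station; grows along the rig's -y. Starts between left and middle. A spring ball drops into each station: about 6 N to push in or out; within 4 mm it centres the carrier itself. Elsewhere the carrier stays where left (1 N friction).
- gauge_arm: telescoping arm with a grey head at its front, 36 (x) x 34 (y) x 42 mm high; origin at its centre, 146 mm above the bench; a lens reaches 27 mm below it. Axes as the rig's; the button is on its +y side. Grip it from above, across y. The blue tube (36 x 36 mm, same height) starts 25 mm behind the origin at home. At home it stands 75 mm behind the middle station's centre.
- lock_button (a joint): red button, 18 x 20 mm, centred on the head's +y side, 6.5 mm proud: 0 out, 0.006 fully in (pressed along -y). It springs out; 3 N to start, 8 N fully in. The arm is latched at home (do not force it) and is free when the button is in by more than 0.004; gripping the head across y presses it.
- pointer (a point): tip of the yellow pointer needle that the telescoping arm carries in a slot on top of the blue tube, 140 mm behind (x) and 24 mm above the head's origin; moves with the arm. The arm extends up to 112 mm along the rig's -x (towards the robot). A spring pulls it home: 1.5 N at home, 4 N at full extension.
- rider_mark (a point): mark of the red rider clipped over the right (-y) edge of the scale on top of the blue tube, given on the tube's middle line, 170 mm above the bench; axes as the rig's. The arm is at the mark when the pointer is level with this point along the rig's x axis.
- rider (a joint): where the rider is set on the scale: the arm extension it marks, in m (0 is the pointer's home; ticks each 10 mm, long at 0, 50 and 100 mm). Stiff, 4 N.
- pot_right: loose sample pot with a yellow cap, 48 mm wide, 61 mm high, at the right front; origin at the centre of its underside. Bystander.
- pot_back: a like loose pot farther back at the right. Bystander.

How it is judged:
By the outcome, as a careful person would: the job done as asked, in the order asked, and still so for the second after the job is handed in, while the arm keeps its last pose, push and grip.
It also fails if it takes over 50 s, if anything falls off the work surface, if the arm or the gripper's body presses on something with over 40 N, if the wrist force passes 120 N, or if a joint passes its speed limit or range.

### The arm

A 6-joint arm with a two-finger parallel gripper is mounted at the origin on a cart in front of the work surface, level with it; the furniture and walls round the work are solid. World frame = base frame: x ahead of the robot, y to its left, z up, the work surface at z = 0. Lengths are in m, angles in rad, forces in N, time in s.
With the tool pointing down it reaches from about 0.375 to 0.9 m from the base axis. Payload 3.1 kg.
Tool frame: the origin (TCP) lies midway between the tips of the shut fingers; the grasp point (between the pads) lies 19 mm behind it; z points along the fingers, y is the direction in which the jaws open and shut (so a half turn about z gives the same grasp; the last joint's range is limited). The gripper opens to 85 mm and grips with 20 to 120 N. Pads are 22 mm wide; open, the fingers measure 114 mm over their backs; the gripper's body (76 mm by 85 mm) begins 54 mm behind the grasp point. The pads swing forward as they close: fully open they stand 13 mm farther back than shut.
Start: joints at [-1.353, 0.527, 1.433, -0, 1.181, -0.178], TCP at [0.241, -0.577, 0.231] pointing down, gripper open.
Joint ranges: [-3.08, 3.08], [-0.75, 2.2], [0.22, 2.44], [-1.43, 4.57], [0, 2.65], [-2.85, 2.85]. Speed limits (rad/s): [2.79, 2.79, 3.14, 3.14, 3.14, 3.14].

### API

Orientations are given as a unit quaternion [x, y, z, w].
In Python, from station import manip gives the robot as it stands.
- The arm moves only by the tool servo_tool, never from a script. Its argument "motion" is a list of rows, each a list of 7 numbers: the shift along the tool's x, y, z in mm, then the turn, a rotation vector about the tool's x, y, z in rad, then the opening, from -1 (shut) to 1 (fully open), so that 0 is half open. In form: [[x, y, z, rx, ry, rz, hand], ...]. A call has 1 to 12 rows; each row shifts and turns the pose as measured when the row begins, along the tool's axes as they then stand; what a row does not reach is not made up. A row lasts 1/12 s, in which the tool goes at most 41.7 mm and 7.16 degrees, less where a joint would pass 70% of its speed; a pose out of reach is approached as far as the arm can. A call with a gripper value outside its range is refused whole. The fingers move at their own pace and stop on an object; "grip_force" is the grip in N (left out, the last holds). Time passes only in rows, so rows that do not move let the fingers close. It gives the time, the measured TCP pose, the force and the opening at its end, in the units of the state.
- manip.sense(): the state, without advancing time (a new reading comes with each control period).
- manip.snapshot(name): name is "side" or "top" or "wrist"; returns a dict with "frame" (480x640x3 uint8, red, green, blue), "mtx" (3x3 intrinsics, pixels), "world_from_camera" (4x4, takes a point from camera to world coordinates). Camera axes: x right, y up, looking along -z (the intrinsics and any distortion apply to the point x, -y, -z); pixel columns grow to the right and rows downward; lengths in m; the calibration is good to about 2 mm. A picture is of the moment at which its call begins. There is no depth.
- manip.sign_off(): hands the job in, once; it reports no verdict.
The state is a dict: "t": time; "q": joint angles; "qd": joint speeds; "tau": joint torques, N m; "tcp_pos": TCP position; "tool_rot": TCP orientation; "force": force on the tool from outside, world axes, zero at the start; "ft_torque": the same for the moment, N m; "finger_gap": opening from 0.0 (shut) to 1.0 (fully open).
Only numpy, scipy, OpenCV 4.12 (cv2) and the standard library are available. Lean on these libraries where they do the work, as an engineer would, in place of code of your own. Each camera call takes 0.05 s, during which the arm holds its last target.

## Working session

There is one attempt and no reset: what is moved stays moved. The work goes in short steps, Python scripts to look and compute and a tool call to move; the robot and the scene stay as the last step left them, time stands still between calls to the robot, and variables do not carry over. Pictures are saved under pics/ and viewed, and the job is handed in when it is done.

Besides the shell and the picture viewer there is one more tool, called after "Emit:" by a JSON object that holds its "method" and its "body", one argument or row to a line. servo_tool: Moves the arm, as the interface text tells. Its arguments: {"type":"object","properties":{"motion":{"type":"array"},"grip_force":{"type":"number"}},"required":["motion"]}

```bash
mkdir -p pics; ls
python3 - <<'E'
from station import manip
import cv2,numpy as np
s=manip.sense();print({k:np.round(v,3) for k,v in s.items()})
for n in ("side","top","wrist"):
    d=manip.snapshot(n);cv2.imwrite(f"pics/{n}0.png",d["frame"][:,:,::-1]);print(n,d["mtx"].tolist(),np.round(d["world_from_camera"],4).tolist(),[k for k in d])
    np.savez(f"{n}0.npz",**{k:d[k] for k in("frame","mtx","world_from_camera")})
E
```

```text
pics
{'t': np.float64(0.0), 'q': array([-1.353,  0.528,  1.434,  0.   ,  1.181, -0.178]), 'qd': array([-0.001,  0.   ,  0.   ,  0.001, -0.   ,  0.001]), 'tau': array([-1.0000e-03, -4.4235e+01, -1.7803e+01, -0.0000e+00,  8.0000e-03,
        0.0000e+00]), 'tcp_pos': array([ 0.241, -0.576,  0.23 ]), 'tool_rot': array([ 0.98 ,  0.197, -0.   , -0.001]), 'force': array([-0.385, -0.205, -0.033]), 'ft_torque': array([ 0.022,  0.032, -0.03 ]), 'finger_gap': np.float64(1.0)}
side [[554.0364367656499, 0.0, 323.3402202543971], [0.0, 554.0364367656499, 232.7358840443304], [0.0, 0.0, 1.0]] [[-0.9884, 0.0422, -0.146, 0.4469], [-0.1512, -0.371, 0.9162, 0.5499], [-0.0155, 0.9277, 0.3731, 0.4734], [0.0, 0.0, 0.0, 1.0]] ['frame', 'mtx', 'world_from_camera']
top [[511.97524215474624, 0.0, 320.04125248493085], [0.0, 511.97524215474624, 231.74052838868698], [0.0, 0.0, 1.0]] [[-0.0081, 0.9837, -0.1795, 0.4158], [-0.9998, -0.0112, -0.0163, -0.3268], [-0.018, 0.1793, 0.9836, 1.05], [0.0, 0.0, 0.0, 1.0]] ['frame', 'mtx', 'world_from_camera']
wrist [[413.90463593048753, 0.0, 312.6617943684268], [0.0, 413.90463593048753, 238.87442517422565], [0.0, 0.0, 1.0]] [[0.385, 0.8838, 0.2657, 0.3099], [-0.9229, 0.3691, 0.1095, -0.5473], [-0.0013, -0.2874, 0.9578, 0.3728], [0.0, 0.0, 0.0, 1.0]] ['frame', 'mtx', 'world_from_camera']
```

View pics/side0.png

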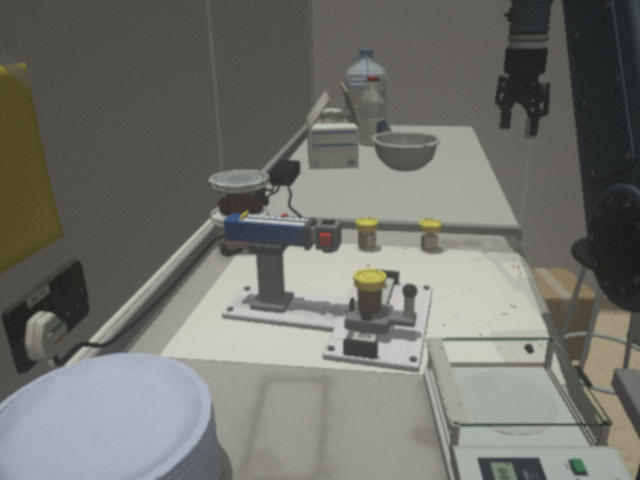

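View pics/top0.png

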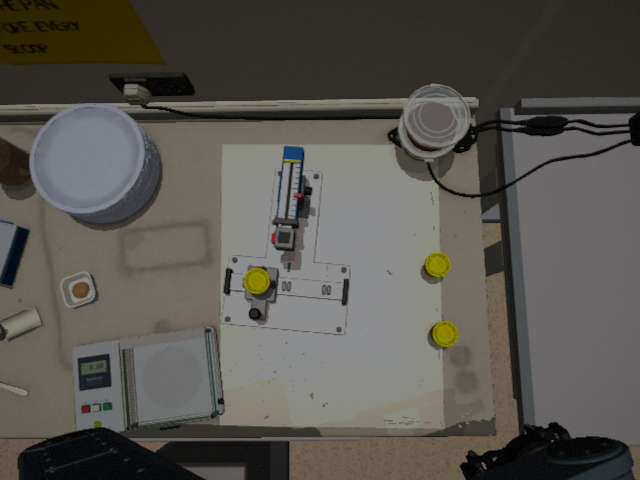

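View pics/wrist0.png

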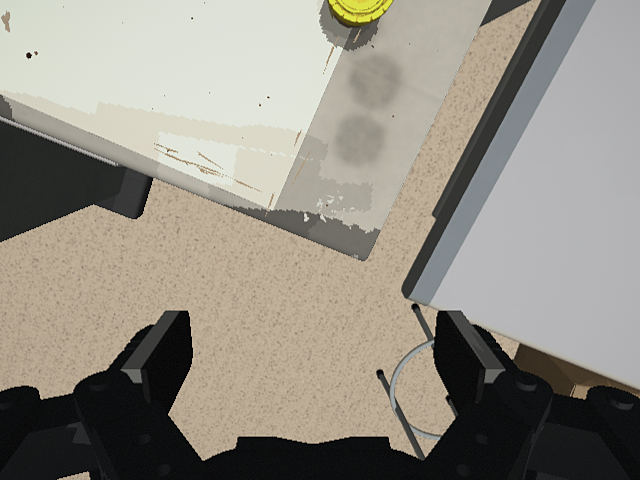

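The top view shows the knob near (255,314), carrier cap (257,281), grey head (285,238), rider (300,196), and pots (437,265) and (445,334). I'll zoom in and measure.

```bash
cat > h.py <<'E'
import numpy as np,cv2
def ray(d,u,v):
    K=d["mtx"];T=d["world_from_camera"]
    c=np.array([(u-K[0,2])/K[0,0],-(v-K[1,2])/K[1,1],-1.0])
    return T[:3,3],T[:3,:3]@c
def onz(d,u,v,z):
    o,r=ray(d,u,v);return o+r*(z-o[2])/r[2]
def proj(d,p):
    K=d["mtx"];T=d["world_from_camera"];c=T[:3,:3].T@(np.asarray(p)-T[:3,3])
    return np.array([K[0,2]+K[0,0]*c[0]/-c[2],K[1,2]+K[1,1]*c[1]/c[2]])
E
python3 - <<'E'
import numpy as np,cv2
t=np.load("top0.npz")["frame"][:,:,::-1];s=np.load("side0.npz")["frame"][:,:,::-1]
cv2.imwrite("pics/tz.png",cv2.resize(t[140:340,215:360],None,fx=4,fy=3*4/3,interpolation=cv2.INTER_CUBIC)[:,:][:800])
cv2.imwrite("pics/tz1.png",cv2.resize(t[140:260,250:350],None,fx=5,fy=5,interpolation=cv2.INTER_CUBIC))
cv2.imwrite("pics/tz2.png",cv2.resize(t[230:345,210:360],None,fx=5,fy=5,interpolation=cv2.INTER_CUBIC))
cv2.imwrite("pics/sz.png",cv2.resize(s[195:375,215:445],None,fx=3,fy=3,interpolation=cv2.INTER_CUBIC))
E
```

```text
(no output)
```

View pics/tz1.png

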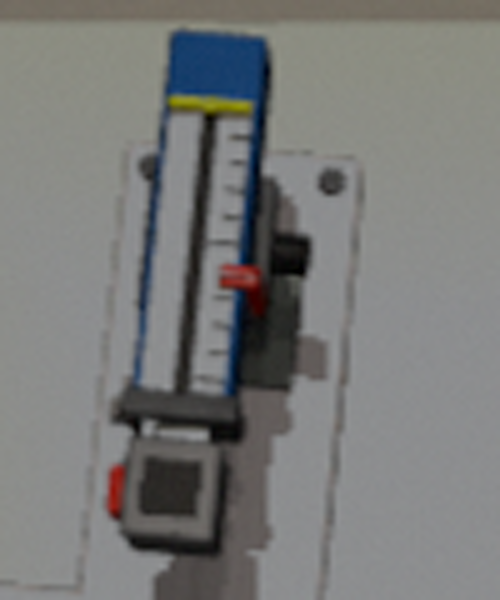

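View pics/tz2.png

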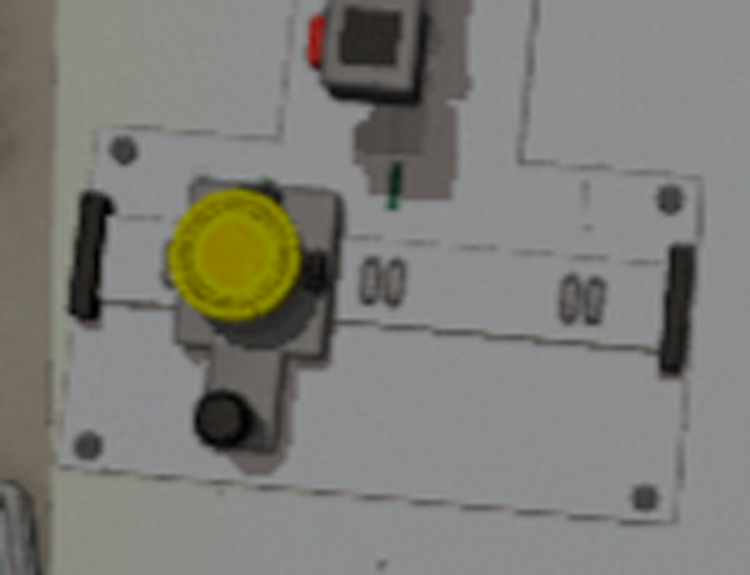

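View pics/sz.png

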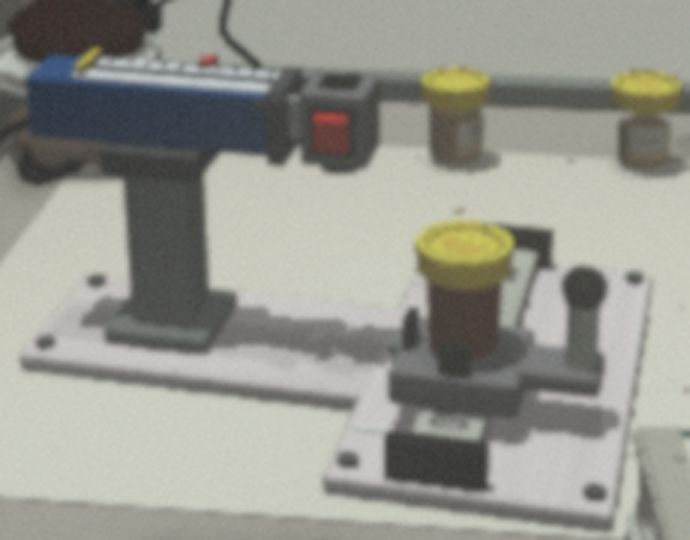

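Run:
```python
import numpy as np
from h import *
d=np.load("top0.npz");s=np.load("side0.npz")
P=lambda u,v,z:onz(d,u,v,z)
print("knob",P(254.4,313.8,.096).round(4),"cap",P(257,280.8,.107).round(4))
for zb in(.01,.012):
  b=[P(*x,zb) for x in((234.6,260),(227.6,319),(339,329.4),(344,269.8))]
  print(np.round(b,4).tolist())
  for a,c in((0,3),(1,2)):
    v=b[c]-b[a];print("rail yaw(-y dir)",np.arctan2(v[0],-v[1]),np.hypot(*v[:2]))
g=P(210+395/5,230+185/5,.012);print("green",g.round(4))
hd=P(250+170/5,140+487/5,.167);pt=P(250+210/5,140+103/5,.17);print("head",hd.round(4),"ptr",pt.round(4),"yaw",np.arctan2(pt[1]-hd[1],pt[0]-hd[0]),np.hypot(*(pt-hd)[:2]))
print("rider",P(250+240/5,140+275/5,.172).round(4))
k=P(254.4,313.8,.096);print("side knob pred",proj(s,k),"head pred",proj(s,hd), "ptr",proj(s,pt))
for n,u,v in(("pr",445,334),("pb",437,265)):print(n,P(u,v,.061).round(4))
```

```text
knob [ 0.4374 -0.1886  0.096 ] cap [ 0.4972 -0.1941  0.107 ]
[[0.5486, -0.1338, 0.01], [0.4294, -0.1224, 0.01], [0.4071, -0.3458, 0.01], [0.5262, -0.3577, 0.01]]
rail yaw(-y dir) -0.0997138613125095 0.2249713573063504
rail yaw(-y dir) -0.09948915240788456 0.22452762459501863
[[0.5484, -0.1342, 0.012], [0.4294, -0.1227, 0.012], [0.4072, -0.3457, 0.012], [0.526, -0.3576, 0.012]]
rail yaw(-y dir) -0.09971386131250932 0.2245387052184761
rail yaw(-y dir) -0.09948915240788449 0.22409582586859575
green [ 0.5329 -0.2457  0.012 ]
head [ 0.5675 -0.2489  0.167 ] ptr [ 0.7067 -0.2629  0.17  ] yaw -0.10029659745122986 0.1398605675843845
rider [ 0.6425 -0.2738  0.172 ]
side knob pred [409.51289792 284.67789135] head pred [327.3714574  221.69999754] ptr [243.45259365 213.53222874]
pr [ 0.3975 -0.5446  0.061 ]
pb [ 0.5283 -0.536   0.061 ]
```

Emit:
{"method": "servo_tool", "body": {
  "motion": [
    [0, 0, -18, 0, 0, 0.124, 0.2],
    [0, 0, -18, 0, 0, 0.124, 0.2],
    [0, 0, -18, 0, 0, 0.124, 0.2],
    [0, 0, -18, 0, 0, 0.124, 0.2],
    [25, -27, 0, 0, 0, 0, 0.2],
    [25, -27, 0, 0, 0, 0, 0.2],
    [25, -27, 0, 0, 0, 0, 0.2],
    [25, -27, 0, 0, 0, 0, 0.2],
    [25, -27, 0, 0, 0, 0, 0.2],
    [25, -27, 0, 0, 0, 0, 0.2],
    [25, -27, 0, 0, 0, 0, 0.2],
    [25, -27, 0, 0, 0, 0, 0.2]
  ]
}}

```text
t: 1.15
tcp_pos: [0.4659, -0.3827, 0.3012]
tool_rot: [0.998, -0.065, -0.003, -0.003]
force: [-0.6, 0.4, -1.3]
finger_gap: 0.604
```

Emit:
{"method": "servo_tool", "body": {
  "motion": [
    [25, -28, 0, 0, 0, -0.03, 0.2],
    [25, -28, 0, 0, 0, 0, 0.2],
    [25, -28, 0, 0, 0, 0, 0.2],
    [25, -28, 0, 0, 0, 0, 0.2],
    [20, -22, 0, 0, 0, 0, 0.2],
    [0, 0, 0, 0, 0, 0, 0.2],
    [0, 0, 0, 0, 0, 0, 0.2]
  ]
}}

```text
t: 1.73
tcp_pos: [0.6094, -0.2469, 0.2984]
tool_rot: [0.999, -0.044, -0.003, -0.006]
force: [-0.3, 0.3, 0.3]
finger_gap: 0.603
```

Run:
```python
from station import manip
import cv2,numpy as np
s=manip.sense();print({k:np.round(v,4) for k,v in s.items() if k in("t","q","tcp_pos","tool_rot","force")})
n="wrist"
d=manip.snapshot(n);cv2.imwrite(f"pics/{n}1.png",d["frame"][:,:,::-1]);print(np.round(d["world_from_camera"],4).tolist())
np.savez(f"{n}1.npz",**d)
```

```text
{'t': np.float64(1.7333), 'q': array([-0.5578,  0.5166,  1.2563,  0.0071,  1.3805,  1.1005]), 'tcp_pos': array([ 0.6094, -0.2469,  0.2984]), 'tool_rot': array([ 0.999 , -0.0444, -0.0035, -0.0059]), 'force': array([-0.2524,  0.3409,  0.2528])}
[[-0.0894, 0.9521, 0.2926, 0.6847], [-0.9959, -0.082, -0.0372, -0.2545], [-0.0114, -0.2947, 0.9555, 0.4402], [0.0, 0.0, 0.0, 1.0]]
```

View pics/wrist1.png

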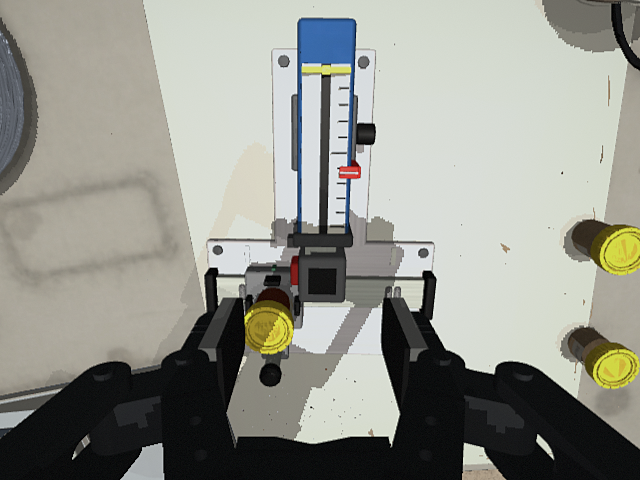

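Run:
```python
import cv2,numpy as np
from h import *
d=np.load("wrist1.npz");f=d["frame"]
cv2.imwrite("pics/wz.png",cv2.resize(f[55:240,290:380,::-1],None,fx=6,fy=3.2,interpolation=cv2.INTER_CUBIC))
h=cv2.cvtColor(f,cv2.COLOR_RGB2HSV)
y=cv2.inRange(h,(22,120,120),(35,255,255));y[90:]=0
r=cv2.inRange(h,(0,150,100),(8,255,255))|cv2.inRange(h,(172,150,100),(180,255,255))
def bb(m,x0,y0,x1,y1):
    v,u=np.nonzero(m[y0:y1,x0:x1]);return u.mean()+x0,v.mean()+y0,u.min()+x0,u.max()+x0,v.min()+y0,v.max()+y0
a=bb(y,295,55,360,85);b=bb(r,330,155,370,190);print(a,b)
print(f[160:182,346].tolist())
yaw=-.0997;e=np.array([np.cos(yaw),np.sin(yaw)]);ey=np.array([-e[1],e[0]])
p=onz(d,a[0],a[1],.170);print("ptr",p)
for vv in(b[1],172.5):
  for z in(.170,.174):
    q=onz(d,349,vv,z);print(z,q,"ext",(p-q)[:2]@e)
c=onz(d,322.5,280,.167);print("head",c,(p-c)[:2]@e,(p-c)[:2]@ey)
```

```text
(np.float64(325.00359712230215), np.float64(69.73021582733813), np.int64(302), np.int64(350), np.int64(65), np.int64(74)) (np.float64(350.4550561797753), np.float64(171.4494382022472), np.int64(339), np.int64(360), np.int64(166), np.int64(178))
[[237, 237, 233], [239, 238, 234], [239, 239, 234], [241, 241, 236], [241, 243, 239], [241, 255, 254], [193, 161, 161], [198, 48, 40], [215, 81, 73], [213, 81, 72], [214, 69, 60], [167, 74, 70], [197, 212, 217], [196, 187, 191], [202, 89, 86], [213, 60, 51], [214, 66, 58], [220, 48, 40], [171, 120, 125], [139, 159, 170], [146, 162, 175], [153, 164, 175]]
ptr [ 0.70824749 -0.26102192  0.17      ]
0.17 [ 0.64561028 -0.27159417  0.17      ] ext 0.06127384859595152
0.174 [ 0.64618895 -0.27134102  0.174     ] ext 0.06072324697479343
0.17 [ 0.64493076 -0.27155086  0.17      ] ext 0.06195430106357112
0.174 [ 0.6455195  -0.27129836  0.174     ] ext 0.061393624823237264
head [ 0.5699196  -0.24809607  0.167     ] 0.13892753306220143 0.0009067910324053736
```

View pics/wz.png

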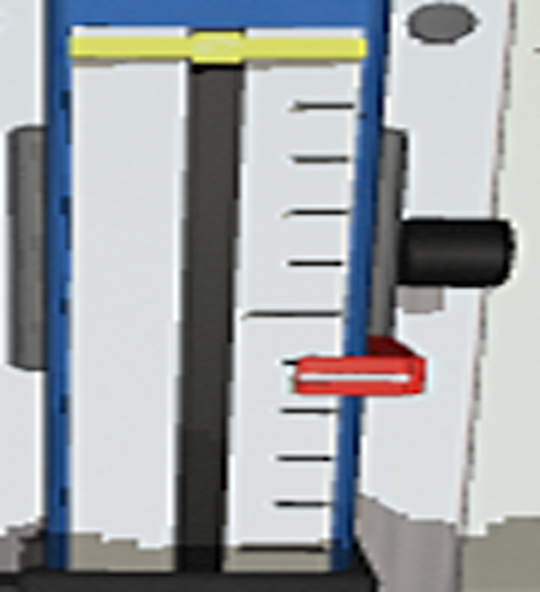

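The wrist view shows the pointer at row 69.7, the rider's white line at row 172.4 (about 62 mm extension, which agrees with the ticks), the head at (322,280) and the knob at (270,374). Next is the knob.

Run:
```python
from h import *
d=np.load("wrist1.npz")
k=onz(d,270,374,.093);print(k)
yaw=-.0997;e=np.array([np.cos(yaw),np.sin(yaw)]);ey=np.array([-e[1],e[0]])
tcp=np.array([.6094,-.2469])
for kk in(k[:2],np.array([.4376,-.1888])):
    v=kk-tcp;print("tool dx,dy",v@e,-v@ey)
hd=np.array([.5690,-.2485]);o=hd-.075*e;print("origin",o,"carrier to go",-(o-.06*e-np.array([.4376,-.1888]))@ey)
```

```text
[ 0.44431655 -0.18706971  0.093     ]
tool dx,dy -0.17021885806290027 -0.043101611412415454
tool dx,dy -0.17672983164043013 -0.04071138180343724
origin [ 0.49437244 -0.24103488] carrier to go 0.04632464671701349
```

Emit:
{"method": "servo_tool", "body": {
  "motion": [
    [-34, -8, 0, -0.011, 0.0075, 0.011, 0.2],
    [-35, -8, 0, 0, 0, 0, 0.2],
    [-35, -8, 0, 0, 0, 0, 0.2],
    [-35, -9, 0, 0, 0, 0, 0.2],
    [-35, -9, 0, 0, 0, 0, 0.2],
    [0, 0, 0, 0, 0, 0, 0.2],
    [0, 0, 0, 0, 0, 0, 0.2]
  ]
}}

```text
t: 2.37
tcp_pos: [0.4253, -0.1891, 0.2927]
tool_rot: [0.998, -0.056, -0.004, -0.002]
force: [0.8, 0.4, 0.0]
finger_gap: 0.596
```

```bash
cat > look.py <<'E'
from station import manip
import cv2,numpy as np,sys
n,tag=sys.argv[1:3]
s=manip.sense();print({k:np.round(v,4) for k,v in s.items() if k in("t","tcp_pos","tool_rot","force","finger_gap")})
for m in n.split(","):
    d=manip.snapshot(m);cv2.imwrite(f"pics/{m}{tag}.png",d["frame"][:,:,::-1]);np.savez(f"{m}{tag}.npz",**d)
yaw=-.0997;e=np.array([np.cos(yaw),np.sin(yaw)]);ey=np.array([-e[1],e[0]])
x,y,z,w=s["tool_rot"];print("yaw",2*np.arctan2(y,x),"rig tcp",(s["tcp_pos"][:2]-[.4944,-.2410])@np.array([e,ey]).T)
E
python3 look.py wrist,side 2
```

```text
{'t': np.float64(2.3667), 'tcp_pos': array([ 0.4253, -0.1891,  0.2927]), 'tool_rot': array([ 0.9984, -0.0557, -0.0045, -0.0017]), 'force': array([0.7995, 0.4057, 0.0415]), 'finger_gap': np.float64(0.5964)}
yaw -0.1114793885148999 rig tcp [-0.07390655  0.04472729]
```

View pics/wrist2.png

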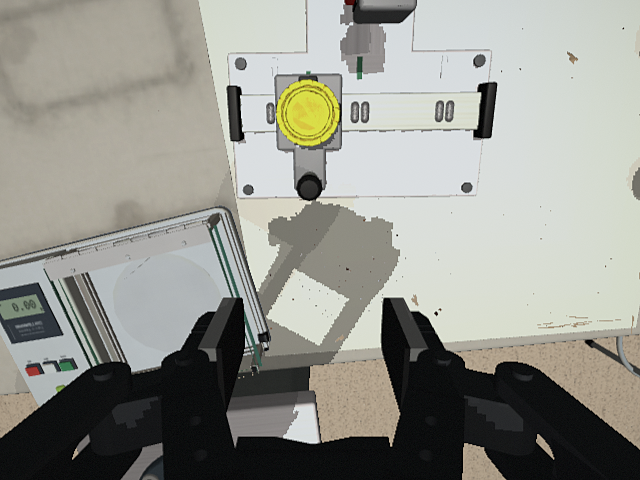

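View pics/side2.png

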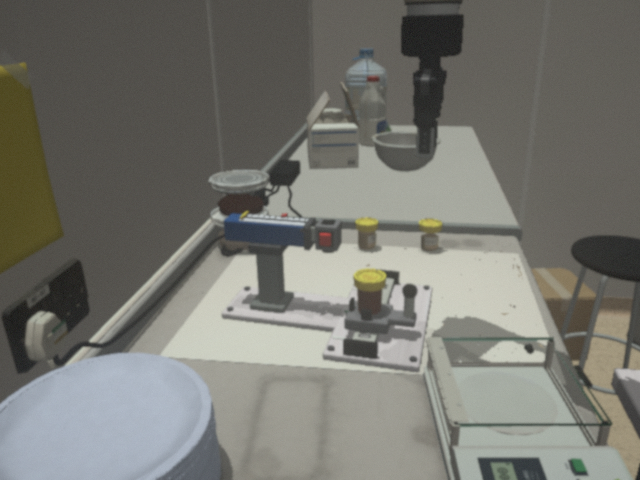

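Run:
```python
from h import *
d=np.load("wrist2.npz");t=np.load("top0.npz");s=np.load("side2.npz")
k=onz(d,309.5,186.5,.094);print("knob",k)
def tri(*obs):
    A=np.zeros((3,3));b=np.zeros(3)
    for dd,u,v in obs:
        o,r=ray(dd,u,v);r/=np.linalg.norm(r);M=np.eye(3)-np.outer(r,r);A+=M;b+=M@o
    x=np.linalg.solve(A,b);print(x,[np.round(proj(dd,x)-[u,v],1) for dd,u,v in obs])
    return x
tri((d,309.5,187),(t,254.4,313.8),(s,410,286))
tri((d,218,218),(t,216,328))
tri((t,216,328),(s,549,338))
tri((d,218,218),(s,549,338))
yaw=-.0997;e=np.array([np.cos(yaw),np.sin(yaw)]);ey=np.array([-e[1],e[0]])
v=k[:2]-[.4253,-.1891];print(v@e,-v@ey)
```

```text
knob [ 0.44137086 -0.18695186  0.094     ]
[ 0.43827252 -0.18770579  0.09368911] [array([1.3, 3. ]), array([-0.3, -0.5]), array([-1.2,  0.3])]
[ 0.41331648 -0.10277306  0.05463237] [array([7. , 0.3]), array([-3.3, -0.7])]
[ 0.33808173 -0.09600768  0.08500428] [array([-11.9,  41.2]), array([-63.3,  -9. ])]
[ 0.33896363 -0.08556696  0.07065327] [array([-0.6, 80.7]), array([-64.1,   4.8])]
0.0157772341969533 -0.003737079111025743
```

Emit:
{"method": "servo_tool", "body": {
  "motion": [
    [13, -3, 20, 0, 0, -0.012, 0.2],
    [0, 0, 35, 0, 0, 0, 0.2],
    [0, 0, 35, 0, 0, 0, 0.2],
    [0, 0, 35, 0, 0, 0, 0.2],
    [0, 0, 25, 0, 0, 0, 0.2],
    [0, 0, 0, 0, 0, 0, 0.2],
    [0, 0, 0, 0, 0, 0, 0.2]
  ]
}}

```text
t: 3.05
tcp_pos: [0.4534, -0.2006, 0.1408]
tool_rot: [0.999, -0.051, 0.006, 0.005]
force: [0.4, 0.5, 0.5]
finger_gap: 0.599
```

```bash
python3 look.py wrist,side 3
```

```text
{'t': np.float64(3.05), 'tcp_pos': array([ 0.4534, -0.2006,  0.1408]), 'tool_rot': array([ 0.9987, -0.0512,  0.006 ,  0.0052]), 'force': array([0.3755, 0.5135, 0.4802]), 'finger_gap': np.float64(0.5993)}
yaw -0.10251637926926942 rig tcp [-0.04477822  0.03614879]
```

View pics/wrist3.png

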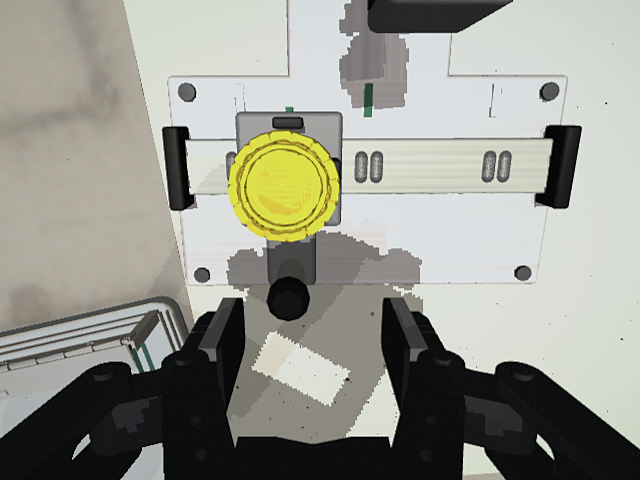

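View pics/side3.png

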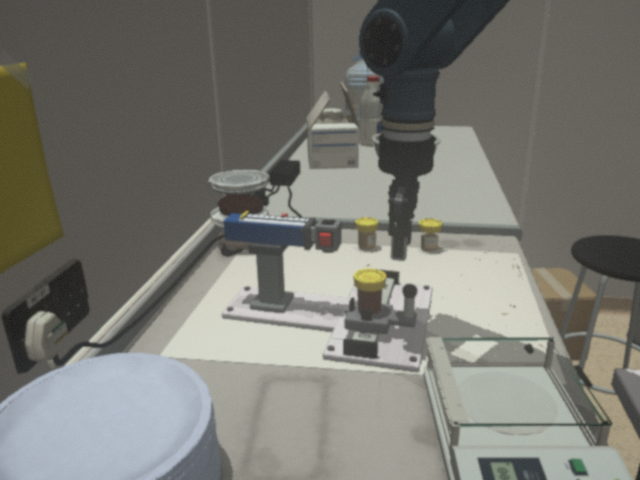

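Emit:
{"method": "servo_tool", "body": {
  "motion": [
    [-15, -12, 0, 0.01, -0.0124, 0, 0.2],
    [0, 0, 0, 0, 0, 0, 0.2],
    [0, 0, 0, 0, 0, 0, 0.2]
  ]
}}

```text
t: 3.4
tcp_pos: [0.4442, -0.1904, 0.1464]
tool_rot: [0.999, -0.051, 0.006, 0.004]
force: [0.8, -0.8, 0.7]
finger_gap: 0.602
```

```bash
python3 look.py wrist 4
```

```text
{'t': np.float64(3.4), 'tcp_pos': array([ 0.4442, -0.1904,  0.1464]), 'tool_rot': array([ 0.9987, -0.0513,  0.006 ,  0.0038]), 'force': array([ 0.8495, -0.8107,  0.6942]), 'finger_gap': np.float64(0.6019)}
yaw -0.10255663780470436 rig tcp [-0.05502733  0.04536444]
```

View pics/wrist4.png

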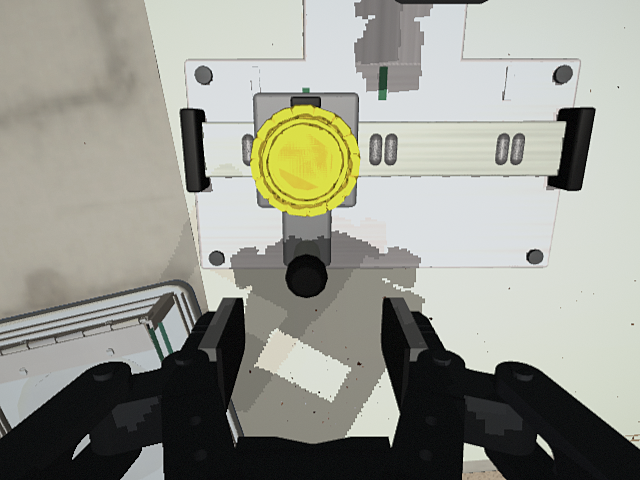

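Run:
```python
from h import *
d=np.load("wrist4.npz")
k=onz(d,306.5,276,.092);print("knob",k)
g=proj(d,[.4442,-.1904,.1464]);print(g, (d["world_from_camera"][:3,3]))
```

```text
knob [ 0.44096588 -0.18645313  0.092     ]
[314.8584373  318.75354604] [ 0.51677096 -0.19605308  0.28960625]
```

Emit:
{"method": "servo_tool", "body": {
  "motion": [
    [-5, -3, 20, 0.004, -0.012, 0, 0.2],
    [0, 0, 20, 0, 0, 0, 0.2],
    [0, 0, 10, 0, 0, 0, 0.2],
    [0, 0, 0, 0, 0, 0, 0.2]
  ]
}}

```text
t: 3.78
tcp_pos: [0.4461, -0.1919, 0.1005]
tool_rot: [0.999, -0.051, 0.008, 0.007]
force: [0.4, 0.4, 0.6]
finger_gap: 0.597
```

```bash
python3 look.py wrist 5
```

```text
{'t': np.float64(3.7833), 'tcp_pos': array([ 0.4461, -0.1919,  0.1005]), 'tool_rot': array([ 0.9986, -0.0511,  0.0076,  0.0067]), 'force': array([0.4323, 0.4344, 0.612 ]), 'finger_gap': np.float64(0.5973)}
yaw -0.10226455382069162 rig tcp [-0.05296802  0.04406132]
```

View pics/wrist5.png

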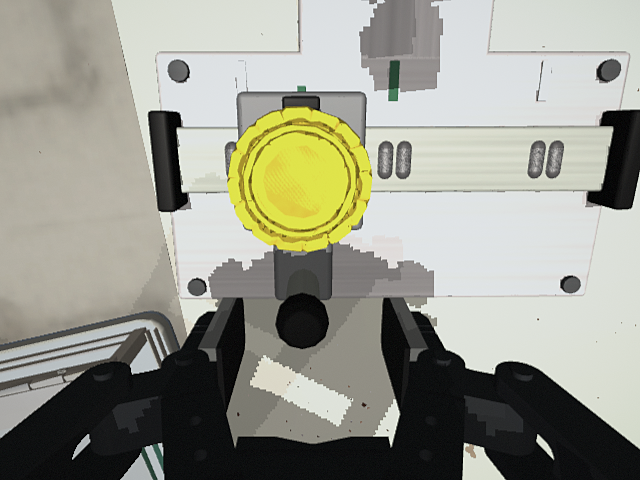

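Emit:
{"method": "servo_tool", "body": {
  "motion": [
    [-7, -5, 0, 0.013, -0.016, 0, 0.2],
    [-2, -2, 16, 0.013, -0.016, 0, 0.2],
    [-2, -2, 16, 0, 0, 0, 0.2],
    [0, 0, 0, 0, 0, 0, 0.2]
  ]
}}

```text
t: 4.17
tcp_pos: [0.4392, -0.1838, 0.0729]
tool_rot: [0.999, -0.051, -0.004, -0.005]
force: [-0.1, 0.6, -0.3]
finger_gap: 0.6
```

```bash
python3 look.py wrist,side 6
```

```text
{'t': np.float64(4.1667), 'tcp_pos': array([ 0.4392, -0.1838,  0.0729]), 'tool_rot': array([ 0.9987, -0.051 , -0.0041, -0.0051]), 'force': array([-0.1221,  0.5831, -0.2969]), 'finger_gap': np.float64(0.5999)}
yaw -0.10201056100533486 rig tcp [-0.06061265  0.05138827]
```

View pics/wrist6.png

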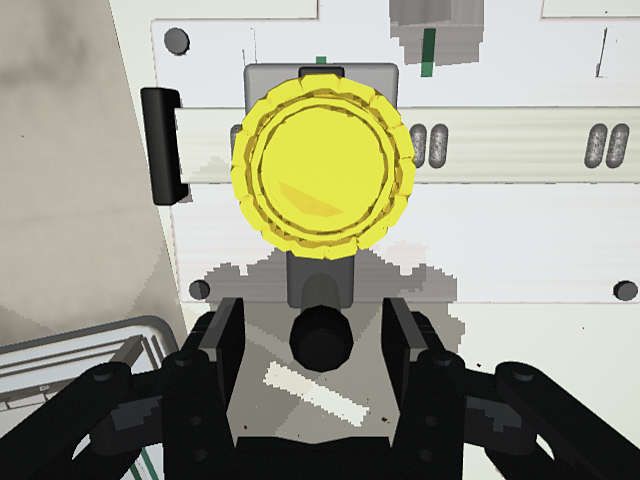

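View pics/side6.png

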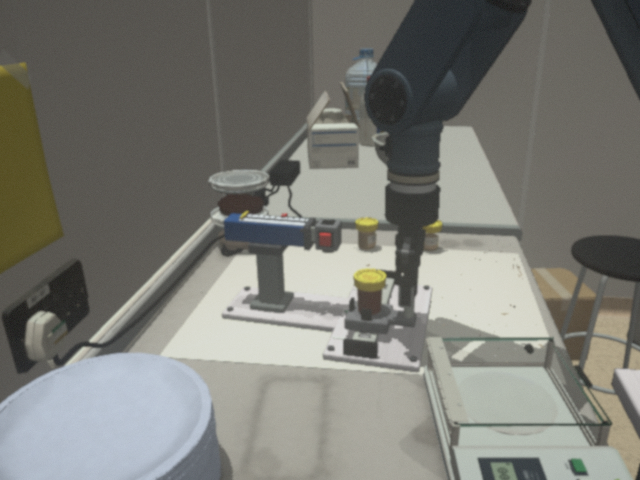

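Emit:
{"method": "servo_tool", "body": {
  "motion": [
    [0, 0, 6, 0, 0, 0, 0.2],
    [0, 0, 0, 0, 0, 0, -0.9],
    [0, 0, 0, 0, 0, 0, -0.9],
    [0, 0, 0, 0, 0, 0, -0.9],
    [0, 0, 0, 0, 0, 0, -0.9],
    [0, 0, 0, 0, 0, 0, -0.9]
  ],
  "grip_force": 40
}}

```text
t: 4.77
tcp_pos: [0.4427, -0.1864, 0.0712]
tool_rot: [0.999, -0.051, 0.0, -0.002]
force: [0.1, 0.4, -2.2]
finger_gap: 0.233
```

```bash
python3 look.py wrist 7
```

```text
{'t': np.float64(4.7667), 'tcp_pos': array([ 0.4427, -0.1864,  0.0712]), 'tool_rot': array([ 9.987e-01, -5.100e-02,  4.000e-04, -2.200e-03]), 'force': array([ 0.0661,  0.4238, -2.2414]), 'finger_gap': np.float64(0.233)}
yaw -0.10198659778166665 rig tcp [-0.05689961  0.04915839]
```

View pics/wrist7.png

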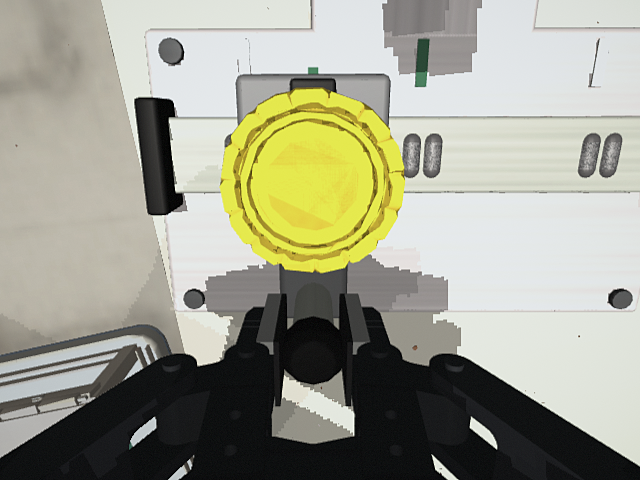

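Emit:
{"method": "servo_tool", "body": {
  "motion": [
    [0, 8, 0, 0, 0, 0, -0.9],
    [0, 10, 0, 0, 0, 0, -0.9],
    [0, 10, 0, 0, 0, 0, -0.9],
    [0, 10, 0, 0, 0, 0, -0.9],
    [0, 0, 0, 0, 0, 0, -0.9],
    [0, 0, 0, 0, 0, 0, -0.9]
  ]
}}

```text
t: 5.32
tcp_pos: [0.4385, -0.2278, 0.0711]
tool_rot: [0.999, -0.052, 0.0, -0.003]
force: [2.0, 3.5, -0.4]
finger_gap: 0.234
```

```bash
python3 look.py wrist 8
```

```text
{'t': np.float64(5.3167), 'tcp_pos': array([ 0.4385, -0.2278,  0.0711]), 'tool_rot': array([ 9.986e-01, -5.200e-02,  5.000e-04, -3.100e-03]), 'force': array([ 1.996 ,  3.5075, -0.3806]), 'finger_gap': np.float64(0.2338)}
yaw -0.10404486966166017 rig tcp [-0.05694225  0.0075993 ]
```

View pics/wrist8.png

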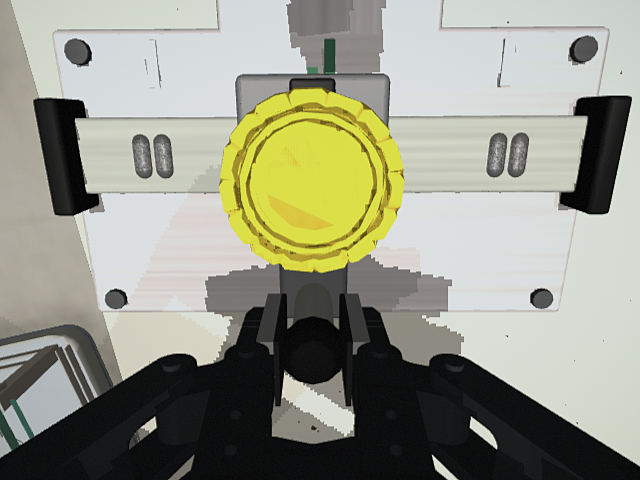

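Emit:
{"method": "servo_tool", "body": {
  "motion": [
    [0, 5, 0, 0, 0, 0, -0.9],
    [0, 4, 0, 0, 0, 0, -0.9],
    [0, 0, 0, 0, 0, 0, -0.9],
    [0, 0, 0, 0, 0, 0, -0.9]
  ]
}}

```text
t: 5.7
tcp_pos: [0.4376, -0.2366, 0.0712]
tool_rot: [0.999, -0.052, 0.001, -0.003]
force: [1.2, 2.3, -0.8]
finger_gap: 0.229
```

```bash
python3 look.py wrist 9
```

```text
{'t': np.float64(5.7), 'tcp_pos': array([ 0.4376, -0.2366,  0.0712]), 'tool_rot': array([ 9.987e-01, -5.180e-02,  6.000e-04, -3.400e-03]), 'force': array([ 1.2149,  2.3014, -0.7595]), 'finger_gap': np.float64(0.2291)}
yaw -0.10363430419600062 rig tcp [-0.05691824 -0.00128646]
```

View pics/wrist9.png

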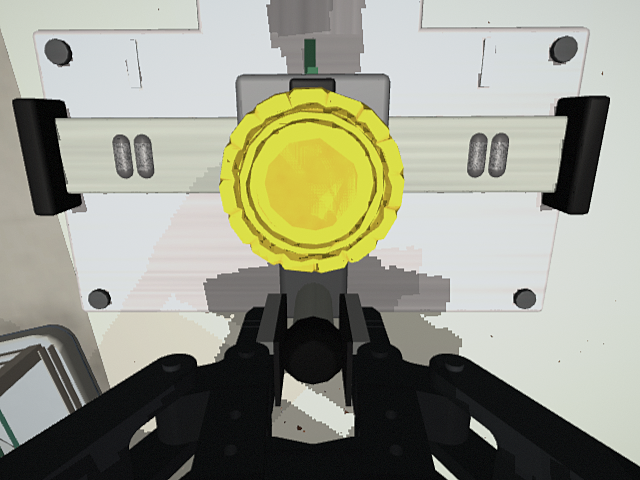

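Emit:
{"method": "servo_tool", "body": {
  "motion": [
    [0, 0, 0, 0, 0, 0, 0.3],
    [0, 0, 0, 0, 0, 0, 0.3],
    [0, 0, 0, 0, 0, 0, 0.3],
    [0, 0, -15, 0, 0, 0, 0.3],
    [0, 0, -30, 0, 0, 0, 0.3],
    [0, 0, -35, 0, 0, 0, 0.3],
    [0, 0, -35, 0, 0, 0, 0.3],
    [0, 0, -35, 0, 0, 0, 0.3],
    [0, 0, -25, 0, 0, 0, 0.3],
    [0, 0, 0, 0, 0, 0, 0.3],
    [0, 0, 0, 0, 0, 0, 0.3]
  ]
}}

```text
t: 6.67
tcp_pos: [0.4361, -0.2388, 0.2542]
tool_rot: [0.999, -0.05, -0.001, -0.002]
force: [-1.1, 0.4, -0.9]
finger_gap: 0.651
```

```bash
python3 look.py wrist,top 10
```

```text
{'t': np.float64(6.6667), 'tcp_pos': array([ 0.4361, -0.2388,  0.2542]), 'tool_rot': array([ 0.9988, -0.0498, -0.0014, -0.0017]), 'force': array([-1.136 ,  0.3736, -0.8873]), 'finger_gap': np.float64(0.651)}
yaw -0.09965105490959518 rig tcp [-0.05820167 -0.00363037]
```

View pics/wrist10.png

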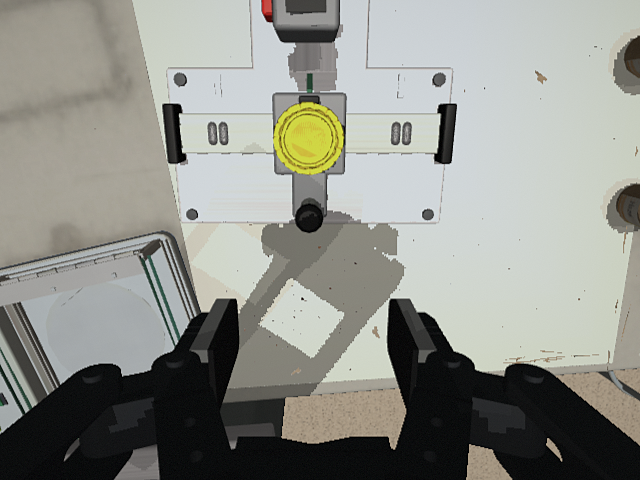

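Emit:
{"method": "servo_tool", "body": {
  "motion": [
    [30, -1, 0, 0, 0, 0, 0.3],
    [35, -1, 0, 0, 0, 0, 0.3],
    [35, -1, 0, 0, 0, 0, 0.3],
    [25, -1, 0, 0, 0, 0, 0.3],
    [0, 0, 0, 0, 0, 0, 0.3],
    [0, 0, 0, 0, 0, 0, 0.3]
  ]
}}

```text
t: 7.27
tcp_pos: [0.5582, -0.2431, 0.2384]
tool_rot: [0.999, -0.051, -0.013, -0.009]
force: [-0.1, 0.2, 0.2]
finger_gap: 0.653
```

```bash
python3 look.py wrist,side,top 11
```

```text
{'t': np.float64(7.2667), 'tcp_pos': array([ 0.5582, -0.2431,  0.2384]), 'tool_rot': array([ 0.9986, -0.051 , -0.0135, -0.009 ]), 'force': array([-0.1336,  0.1517,  0.2415]), 'finger_gap': np.float64(0.6525)}
yaw -0.10203821391427961 rig tcp [0.06367956 0.00430817]
```

View pics/wrist11.png

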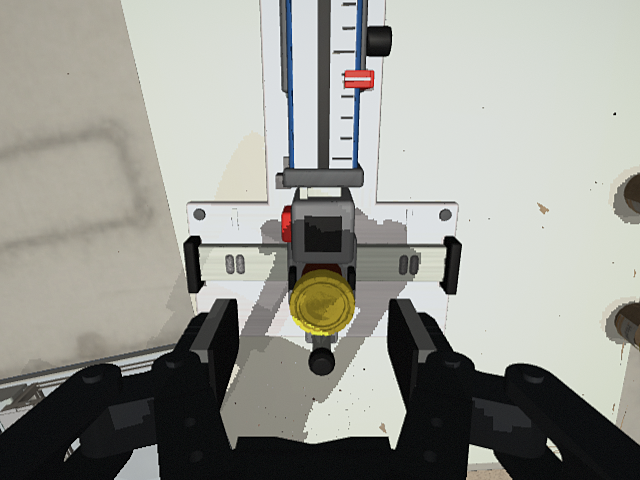

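View pics/side11.png

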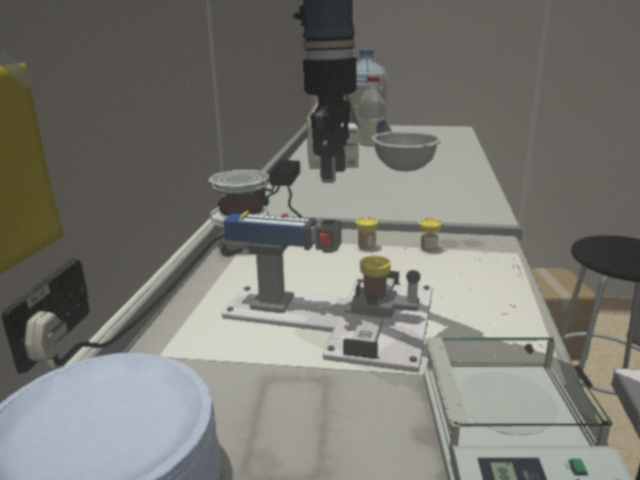

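View pics/top11.png

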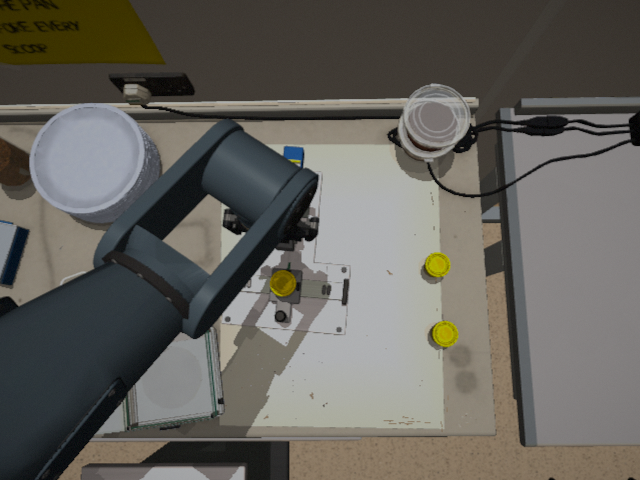

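Run:
```python
from h import *
d=np.load("wrist11.npz")
yaw=-.0997;e=np.array([np.cos(yaw),np.sin(yaw)]);ey=np.array([-e[1],e[0]])
R=np.array([e,ey])
for n,u,v,z in(("head",323,233,.167),("mark",357,79.5,.170),("knob",321,360,.093),("green",0,0,0)):
    if u: p=onz(d,u,v,z);print(n,p,R@(p[:2]-[.4944,-.2410]))
print("TCP off to head",)
cv2.imwrite("pics/wz11.png",cv2.resize(d["frame"][180:400,260:390,::-1],None,fx=2.7,fy=2.7))
```

```text
head [ 0.56959236 -0.24780801  0.167     ] [0.0754966  0.00071007]
mark [ 0.64432287 -0.27096451  0.17      ] [ 0.15216088 -0.01489315]
knob [ 0.43982135 -0.23437179  0.093     ] [-0.05496736  0.00116281]
TCP off to head
```

View pics/wz11.png

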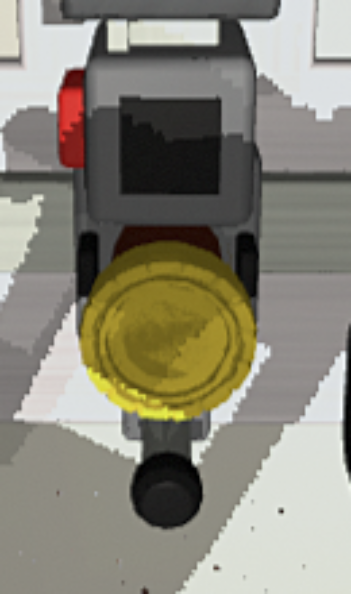

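Emit:
{"method": "servo_tool", "body": {
  "motion": [
    [12, 3, 0, -0.0167, 0.0278, 0, 0.3],
    [0, 0, 0, 0, 0, 0, 0.3],
    [0, 0, 0, 0, 0, 0, 0.3]
  ]
}}

```text
t: 7.67
tcp_pos: [0.5646, -0.247, 0.2384]
tool_rot: [0.999, -0.053, -0.002, -0.001]
force: [-0.6, -0.2, 0.2]
finger_gap: 0.646
```

```bash
python3 look.py wrist 12
```

```text
{'t': np.float64(7.6667), 'tcp_pos': array([ 0.5646, -0.247 ,  0.2384]), 'tool_rot': array([ 9.986e-01, -5.270e-02, -1.800e-03, -6.000e-04]), 'force': array([-0.6458, -0.1909,  0.1961]), 'finger_gap': np.float64(0.6457)}
yaw -0.10544509710142853 rig tcp [0.07049054 0.00101756]
```

Emit:
{"method": "servo_tool", "body": {
  "motion": [
    [5, 0, 15, 0, 0, -0.005, 0.3],
    [0, 0, 18, 0, 0, 0, 0.3],
    [0, 0, 15, 0, 0, 0, 0.3],
    [0, 0, 0, 0, 0, 0, 0.3],
    [0, 0, 0, 0, 0, 0, 0.3]
  ]
}}

```text
t: 8.13
tcp_pos: [0.5668, -0.2482, 0.1922]
tool_rot: [0.999, -0.051, -0.001, -0.0]
force: [0.4, -0.6, -0.1]
finger_gap: 0.649
```

```bash
python3 look.py wrist 13
```

```text
{'t': np.float64(8.1333), 'tcp_pos': array([ 0.5668, -0.2482,  0.1922]), 'tool_rot': array([ 9.987e-01, -5.130e-02, -1.500e-03, -1.000e-04]), 'force': array([ 0.3909, -0.5946, -0.1352]), 'finger_gap': np.float64(0.6485)}
yaw -0.10258253700550332 rig tcp [7.28046289e-02 7.36106973e-06]
```

View pics/wrist13.png

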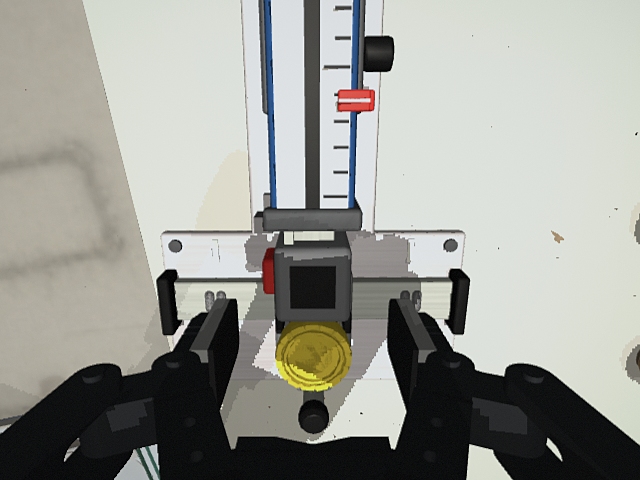

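Emit:
{"method": "servo_tool", "body": {
  "motion": [
    [2, 0, 15, 0, 0, 0, 0.3],
    [0, 0, 18, 0, 0, 0, 0.3],
    [0, 0, 16, 0, 0, 0, 0.3],
    [0, 0, 0, 0, 0, 0, 0.3],
    [0, 0, 0, 0, 0, 0, 0.3]
  ]
}}

```text
t: 8.6
tcp_pos: [0.5712, -0.2509, 0.1489]
tool_rot: [0.999, -0.052, 0.003, 0.003]
force: [-0.0, 0.1, 0.0]
finger_gap: 0.646
```

```bash
python3 look.py wrist,side 14
```

```text
{'t': np.float64(8.6), 'tcp_pos': array([ 0.5712, -0.2509,  0.1489]), 'tool_rot': array([ 0.9987, -0.0516,  0.0031,  0.0027]), 'force': array([-0.0193,  0.1386,  0.0194]), 'finger_gap': np.float64(0.6457)}
yaw -0.10324311499290714 rig tcp [ 0.07744364 -0.00219949]
```

View pics/wrist14.png

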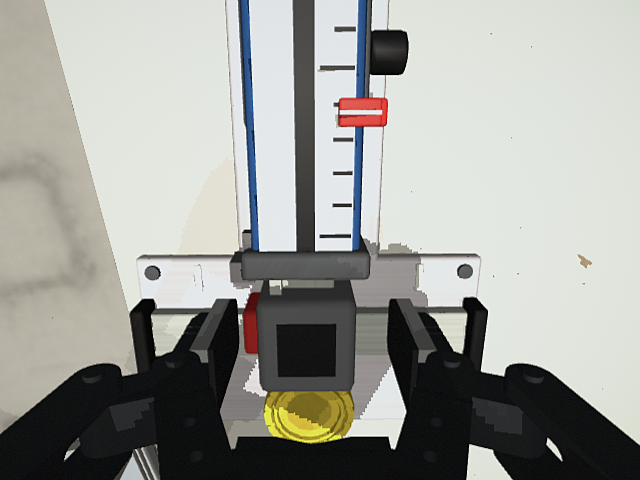

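View pics/side14.png

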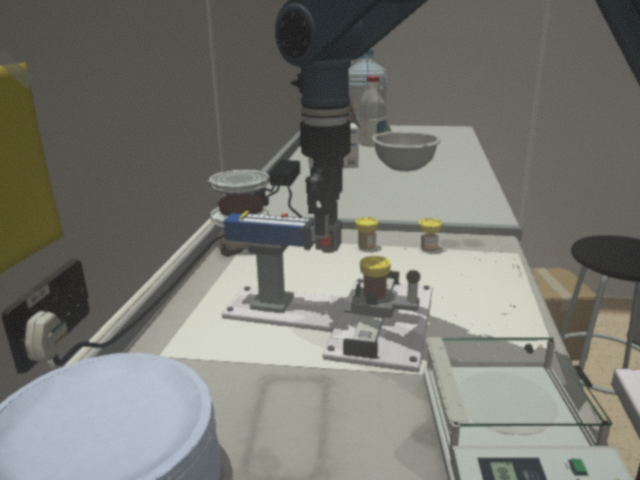

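Emit:
{"method": "servo_tool", "body": {
  "motion": [
    [-3, -3, 13, 0.003, -0.006, 0, 0.3],
    [-1, 0, 12, 0, 0, 0, 0.3],
    [0, 0, 0, 0, 0, 0, 0.3],
    [0, 0, 0, 0, 0, 0, 0.3]
  ]
}}

```text
t: 9.03
tcp_pos: [0.5695, -0.2485, 0.1267]
tool_rot: [0.999, -0.052, 0.003, 0.003]
force: [-0.3, -0.4, -0.1]
finger_gap: 0.649
```

```bash
python3 look.py wrist 15
```

```text
{'t': np.float64(9.0333), 'tcp_pos': array([ 0.5695, -0.2485,  0.1267]), 'tool_rot': array([ 0.9987, -0.0516,  0.0034,  0.0029]), 'force': array([-0.2598, -0.4477, -0.0898]), 'finger_gap': np.float64(0.6493)}
yaw -0.10323972526280394 rig tcp [7.54590935e-02 4.10844043e-05]
```

View pics/wrist15.png

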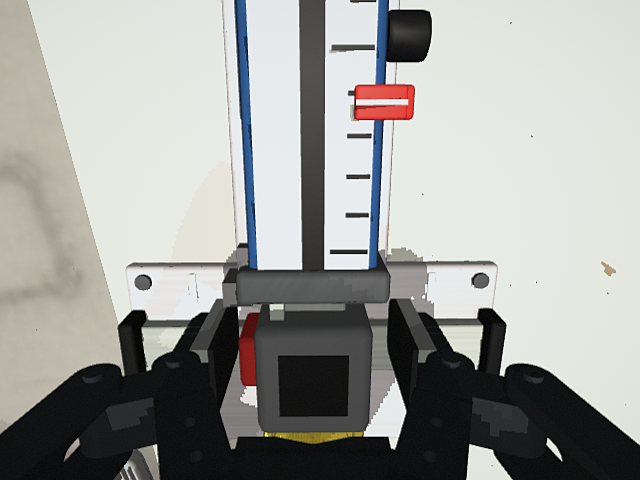

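Emit:
{"method": "servo_tool", "body": {
  "motion": [
    [0, 0, 0, 0, 0, 0, -0.6],
    [0, 0, 0, 0, 0, 0, -0.6],
    [0, 0, 0, 0, 0, 0, -0.6],
    [0, 0, 0, 0, 0, 0, -0.6],
    [0, 0, 0, 0, 0, 0, -0.6],
    [0, 0, 0, 0, 0, 0, -0.6]
  ],
  "grip_force": 50
}}

```text
t: 9.58
tcp_pos: [0.5695, -0.2484, 0.1278]
tool_rot: [0.999, -0.052, 0.004, 0.002]
force: [0.4, 0.2, -1.6]
finger_gap: 0.393
```

```bash
python3 look.py wrist 16
```

```text
{'t': np.float64(9.5833), 'tcp_pos': array([ 0.5695, -0.2484,  0.1278]), 'tool_rot': array([ 0.9986, -0.0523,  0.0035,  0.0021]), 'force': array([ 0.3627,  0.2061, -1.6202]), 'finger_gap': np.float64(0.3934)}
yaw -0.10466492687998968 rig tcp [7.54503944e-02 9.20403070e-05]
```

View pics/wrist16.png

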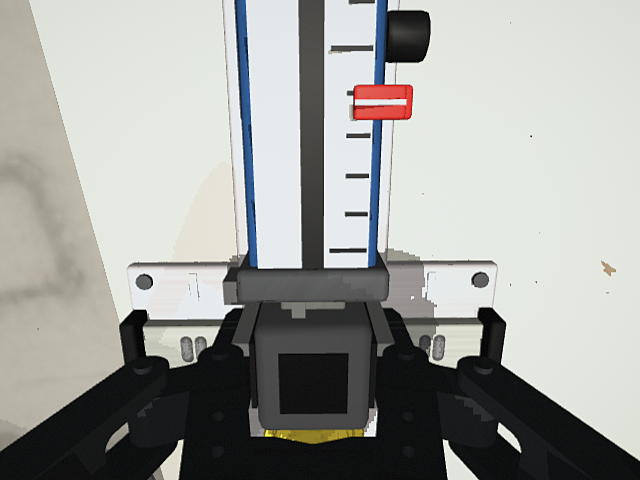

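Emit:
{"method": "servo_tool", "body": {
  "motion": [
    [-5, 0, 0, 0, 0, 0, -0.6],
    [-8, 0, 0, 0, 0, 0, -0.6],
    [-8, 0, 0, 0, 0, 0, -0.6],
    [0, 0, 0, 0, 0, 0, -0.6]
  ]
}}

```text
t: 9.97
tcp_pos: [0.5488, -0.2464, 0.1278]
tool_rot: [0.999, -0.052, 0.006, 0.003]
force: [1.3, -1.4, -2.9]
finger_gap: 0.394
```

```bash
python3 look.py wrist,side 17
```

```text
{'t': np.float64(9.9667), 'tcp_pos': array([ 0.5488, -0.2464,  0.1278]), 'tool_rot': array([ 0.9986, -0.052 ,  0.0056,  0.0027]), 'force': array([ 1.2759, -1.4007, -2.8879]), 'finger_gap': np.float64(0.394)}
yaw -0.10409127565283191 rig tcp [5.46984217e-02 6.69933271e-05]
```

View pics/wrist17.png

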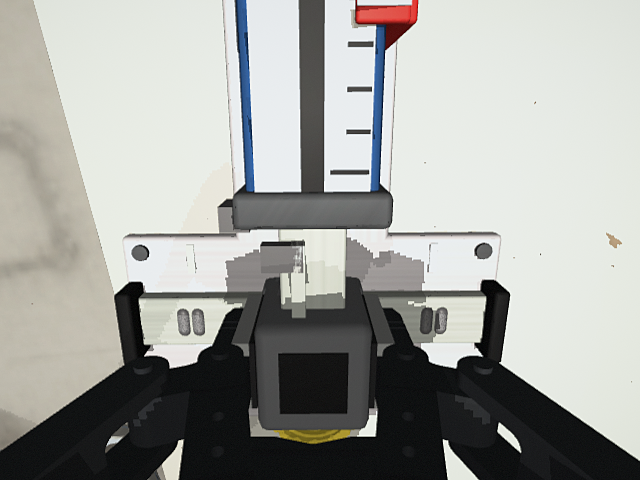

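View pics/side17.png

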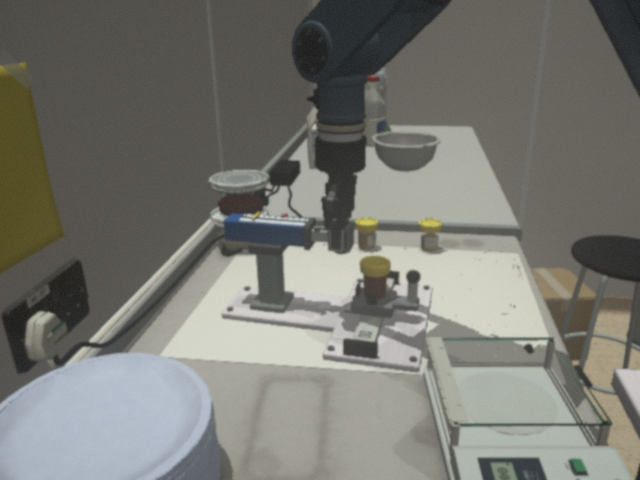

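Emit:
{"method": "servo_tool", "body": {
  "motion": [
    [-9, 0, 0, 0, -0.006, 0, -0.6],
    [-9, 0, 0, 0, -0.005, 0, -0.6],
    [-8, 0, 0, 0, 0, 0, -0.6],
    [-7, 0, 0, 0, 0, 0, -0.6],
    [0, 0, 0, 0, 0, 0, -0.6],
    [0, 0, 0, 0, 0, 0, -0.6]
  ]
}}

```text
t: 10.57
tcp_pos: [0.5164, -0.2432, 0.1278]
tool_rot: [0.999, -0.053, 0.003, 0.003]
force: [3.1, -0.1, -4.2]
finger_gap: 0.395
```

```bash
python3 look.py wrist,side,top 18
python3 - <<'E'
import cv2,numpy as np
d=np.load("side18.npz")["frame"]
cv2.imwrite("pics/sz18.png",cv2.resize(d[195:265,215:355,::-1],None,fx=5.5,fy=5.5,interpolation=cv2.INTER_CUBIC))
E
```

```text
{'t': np.float64(10.5667), 'tcp_pos': array([ 0.5164, -0.2432,  0.1278]), 'tool_rot': array([ 0.9986, -0.0528,  0.0031,  0.0027]), 'force': array([ 3.0671, -0.1368, -4.2015]), 'finger_gap': np.float64(0.3946)}
yaw -0.10557468799926695 rig tcp [2.21076219e-02 3.87769576e-05]
```

View pics/sz18.png

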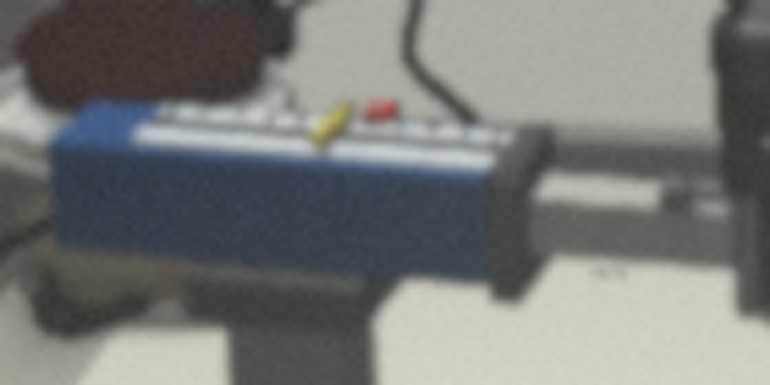

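View pics/top18.png

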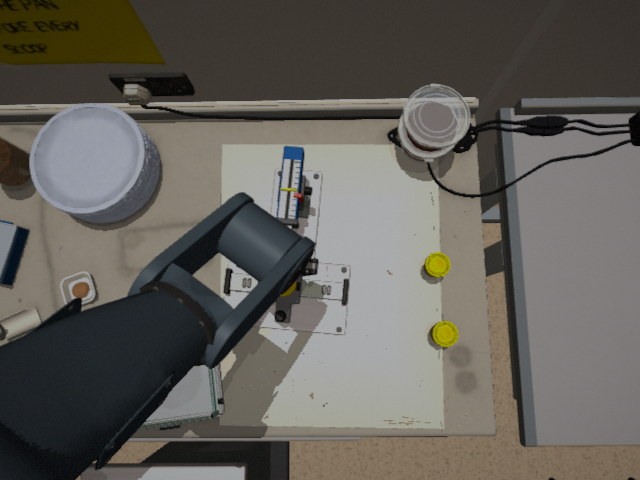

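```bash
cat > pr.py <<'E'
import sys
from h import *
d=np.load(sys.argv[1]);f=d["frame"]
h=cv2.cvtColor(f,cv2.COLOR_RGB2HSV)
y=cv2.inRange(h,(20,110,80),(36,255,255));r=cv2.inRange(h,(0,130,70),(8,255,255))|cv2.inRange(h,(172,130,70),(180,255,255))
box=(slice(150,215),slice(270,310))
def c(m):
    v,u=np.nonzero(m[box]);return u.mean()+270,v.mean()+150,len(u),(u.min()+270,u.max()+270,v.min()+150,v.max()+150)
yaw=-.0997;e=np.array([np.cos(yaw),np.sin(yaw)])
a,b=c(y),c(r);print(a,b)
p=onz(d,a[0],a[1],.17);q=onz(d,b[0],b[1],.17);print(p,q,"remaining mm",1e3*(p-q)[:2]@e)
cv2.imwrite(sys.argv[2],cv2.resize(f[150:235,265:320,::-1],None,fx=7,fy=7,interpolation=cv2.INTER_CUBIC))
E
python3 pr.py top0.npz pics/p0.png; python3 pr.py top18.npz pics/p18.png
```

```text
(np.float64(291.3809523809524), np.float64(160.54761904761904), 42, (np.int64(284), np.int64(299), np.int64(159), np.int64(162))) (np.float64(298.1), np.float64(194.96666666666667), 30, (np.int64(294), np.int64(301), np.int64(193), np.int64(197)))
[ 0.70680988 -0.26181233  0.17      ] [ 0.64302827 -0.27385703  0.17      ] remaining mm 62.26601116318933
(np.float64(288.56410256410254), np.float64(189.0769230769231), 39, (np.int64(281), np.int64(297), np.int64(188), np.int64(190))) (np.float64(298.09375), np.float64(195.125), 32, (np.int64(294), np.int64(301), np.int64(193), np.int64(198)))
[ 0.65402063 -0.25690693  0.17      ] [ 0.64273944 -0.27384584  0.17      ] remaining mm 9.539158095573317
```

View pics/p18.png

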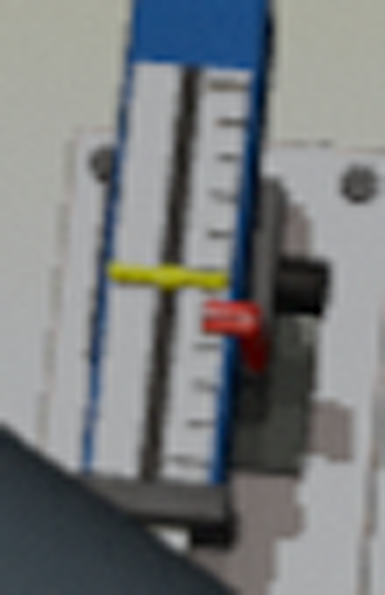

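Emit:
{"method": "servo_tool", "body": {
  "motion": [
    [-4, 0, 0, 0, 0, 0, -0.6],
    [-4.8, 0, 0, 0, 0, 0, -0.6],
    [0, 0, 0, 0, 0, 0, -0.6],
    [0, 0, 0, 0, 0, 0, -0.6]
  ]
}}

```text
t: 11.05
tcp_pos: [0.5084, -0.2424, 0.1278]
tool_rot: [0.999, -0.052, 0.004, 0.003]
force: [3.5, -0.6, -3.1]
finger_gap: 0.39
```

```bash
python3 look.py wrist,side,top 19;  python3 pr.py top19.npz pics/p19.png
python3 - <<'E'
from h import *
d=np.load("side19.npz");f=d["frame"]
cv2.imwrite("pics/sz19.png",cv2.resize(f[195:265,215:355,::-1],None,fx=5.5,fy=5.5,interpolation=cv2.INTER_CUBIC))
E
```

```text
{'t': np.float64(11.05), 'tcp_pos': array([ 0.5084, -0.2424,  0.1278]), 'tool_rot': array([ 0.9986, -0.0524,  0.0038,  0.003 ]), 'force': array([ 3.485 , -0.6377, -3.1148]), 'finger_gap': np.float64(0.3902)}
yaw -0.10489937816341123 rig tcp [1.4089454e-02 3.0496606e-05]
(np.float64(288.37209302325584), np.float64(193.72093023255815), 43, (np.int64(280), np.int64(296), np.int64(192), np.int64(195))) (np.float64(298.5769230769231), np.float64(195.4230769230769), 26, (np.int64(294), np.int64(301), np.int64(193), np.int64(198)))
[ 0.64552354 -0.25659114  0.17      ] [ 0.64218462 -0.2747024   0.17      ] remaining mm 1.5196343496216898
```

View pics/p19.png

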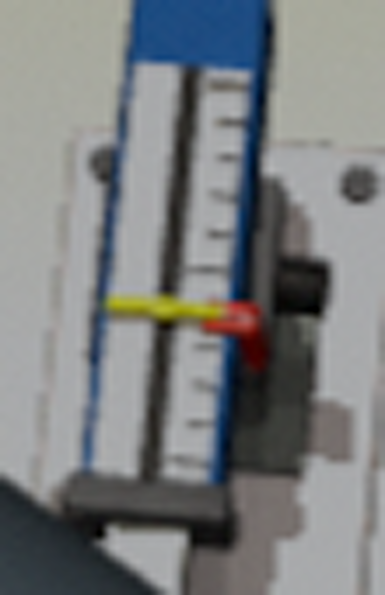

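View pics/sz19.png

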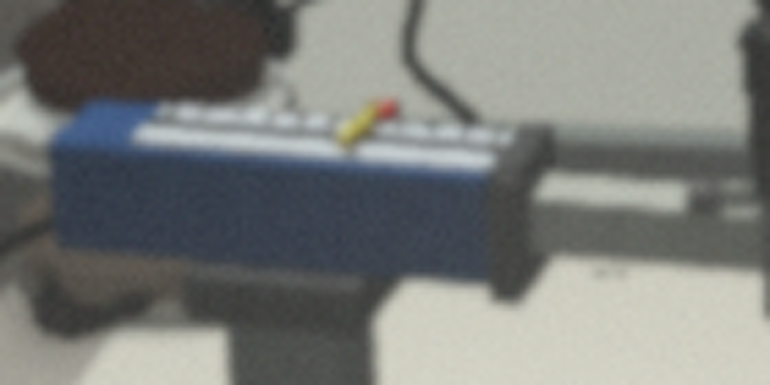

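View pics/side19.png

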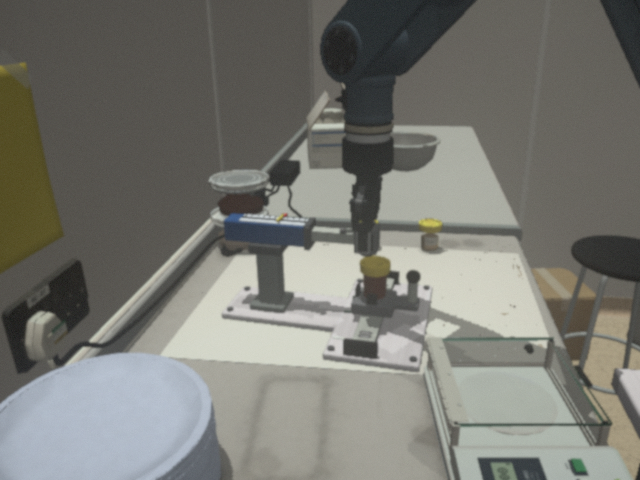

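Emit:
{"method": "servo_tool", "body": {
  "motion": [
    [-1, 0, 0, 0, 0, 0, -0.6],
    [0, 0, 0, 0, 0, 0, -0.6],
    [0, 0, 0, 0, 0, 0, -0.6]
  ]
}}

```text
t: 11.45
tcp_pos: [0.5076, -0.2423, 0.1278]
tool_rot: [0.999, -0.052, 0.004, 0.003]
force: [3.0, -1.3, -2.7]
finger_gap: 0.392
```

```bash
python3 look.py wrist,side,top 20;  python3 pr.py top20.npz pics/p20.png
```

```text
{'t': np.float64(11.45), 'tcp_pos': array([ 0.5076, -0.2423,  0.1278]), 'tool_rot': array([ 0.9986, -0.0524,  0.0038,  0.003 ]), 'force': array([ 3.0001, -1.2906, -2.6725]), 'finger_gap': np.float64(0.3924)}
yaw -0.1047607324162471 rig tcp [1.32953963e-02 2.51061148e-05]
(np.float64(287.925), np.float64(194.025), 40, (np.int64(280), np.int64(296), np.int64(193), np.int64(195))) (np.float64(298.5357142857143), np.float64(195.07142857142856), 28, (np.int64(295), np.int64(301), np.int64(193), np.int64(198)))
[ 0.64497802 -0.25579904  0.17      ] [ 0.64282724 -0.27462968  0.17      ] remaining mm 0.2657964758776117
```

View pics/p20.png

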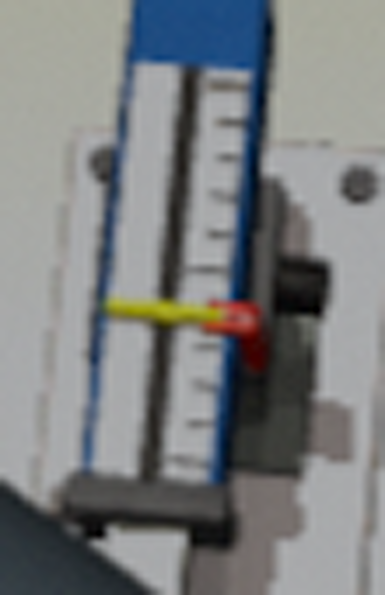

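View pics/wrist20.png

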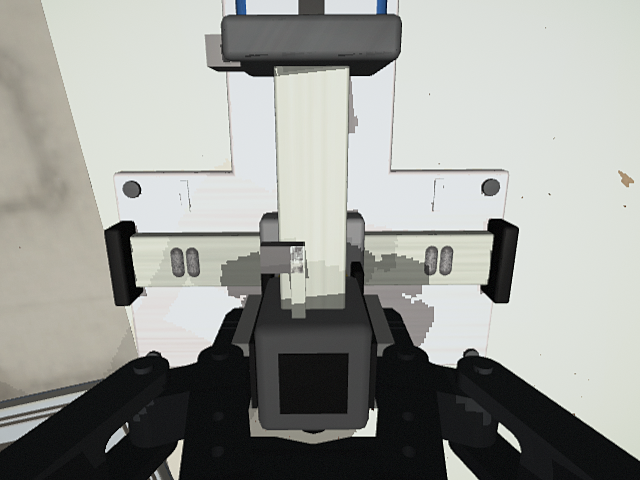

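```bash
python3 -c "
from station import manip
s=manip.sense();print(s['t'],s['tcp_pos'],s['finger_gap']);print(manip.sign_off())"
```

```text
11.6 [ 0.50763593 -0.24228274  0.12777745] 0.3939652811692082
the job is handed in; nothing more can be done
None
```

The job is handed in after 11.6 s of robot time. The carrier is at the middle station, and the gripper holds the gauge arm at the rider with the lock button squeezed.

- **Carrier:** I slid it by the knob and released it. Its green mark then lined up with the base line to within about 1 mm in the wrist view, well inside the 4 mm in which it centres itself. I saw no separate sign of the click.
- **Button:** The fingers closed to about 33.5 mm across a head that is 34 mm wide without the button, so I take it as fully in. The arm came out freely with about 3 N of pull.
- **Pointer:** I read the rider mark at about 62.1 mm, taking the wrist-camera reading of 62.0 mm together with the scale ticks. An early reading of the mark against the head position gave about 63.3 mm. I didn't use it because the head's centre was less certain.
- **Final position:** The tool moved 62.15 mm along the rig's axis. The last top view put the pointer about 0.3 mm short of the rider, with an error of around 0.5 mm or more at that resolution.
- **Left alone:** The rider was not touched, and its position in the top view changed by no more than the measuring noise. The arm stayed clear of both loose pots, but I did not measure them again at the end.

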